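# Load the copper blank into the press feed slide

## Task

Load the bench press: with your fingertips, nudge the loose copper blank across the top of the feed slide until it drops flat into the round nest, and only then push the feed slide fully home under the ram. Do not grip the blank between the fingers or pick it up, and leave the other things on the bench where they are.

Things in the scene. Friction and masses are not known exactly. Their poses are not given: they have to be found in the camera images.
- blank: the loose round copper blank, a flat disc 40 mm in diameter and 6 mm thick, about 0.07 kg, lying on the feed slide's top face beside the nest, on the side away from the press. Origin at the centre of its underside, z up through the disc. On the way in it may hang tilted, its trailing side still on the rim: nudge it on or tap that side down.
- nest (a point): centre of the nest's mouth, level with the slide's top face: a round recess 43 mm wide, 6 mm deep, dark floor; a blank in it lies flush with 1.5 mm of play all round. x axis along the slide's travel, into the press; z up. Moves with the slide. The flat, rimless aluminium face reaches 95 mm from it away from the press (-x), 60 mm towards it, 55 mm to either side.
- feed_slide (a joint): travel of the feed slide in m: 0 fully out, 0.120 fully home against its stop under the ram. It starts 0 to 20 mm in, is held only by friction (about 6 N) and stays where it is left.
- knob_end (a point): centre of the flat outer end of the slide's round black knob, 28 mm in diameter, 20 mm long, on a 10 mm bar, 55 mm long, at the slide's outer end. 170 mm from the nest centre along the nest's -x, 11 mm below the top face, about 47 mm above the bench; x axis along the travel, into the press. Clear bench below and beyond the knob, all the way home (bed front: then 20 mm on).
- press: green bench arbor press, bolted down, with the slide's bed in front. Origin on the bench under the ram axis; x points from the slide towards its column. The nest is 120 mm before the ram axis when out. Head: x from -52 to 153 mm, 35 mm to either side, 220 to 305 mm above the bench; ram up to 385 mm; punch face 85 mm above the bench; lever on the +y side.
- hammer: small chasing hammer with a wooden handle, 200 mm long, lying on the dark green pad; origin near its middle
- punch: steel punch standing on the bench, 18 mm in diameter, 75 mm tall; origin at the centre of its foot
- blank_stack: stack of four spare copper blanks on the bench, 40 mm in diameter, 23 mm tall; origin at the centre of its underside. Not to be used.
- bowl: white china bowl of small copper discs, 124 mm across, 35 mm tall; origin at the centre of its foot
- oil_can: yellow bottle with a red cap, 48 mm in diameter, 95 mm tall; origin at the centre of its foot
- polish_tin: round tin, 64 mm in diameter, 45 mm tall; origin at the centre of its foot
Not all that is in view belongs to the job. Of the things like the blank, leave any that is black or green; of the rest the smaller one is meant.

How it is judged:
On the way, in this order (a step that is already met when the one before it is completed fails the run):
1. the blank lies flat in the nest before the feed slide is under the ram (less than 90 mm in) (horizontal distance between blank and nest below 0.004 m and z of blank in the frame of nest below -0.0045 m and angle between blank's own z axis and vertical below 0.06 rad and value of joint feed_slide below 0.09 m), for 0.2 s.
2. the feed slide is fully home (value of joint feed_slide above 0.116 m), for 0.2 s.
At the end, for the whole second after the job is handed in: The blank rests flat in the nest (centre within 4 mm, underside at least 4.5 mm below the slide's face, tilt under 0.06 rad) and the feed slide is home under the ram (within 4 mm of its stop) (horizontal distance between blank and nest below 0.004 m and z of blank in the frame of nest below -0.0045 m and angle between blank's own z axis and vertical below 0.06 rad and value of joint feed_slide above 0.116 m and linear speed of blank below 0.01 m/s); the robot touches nothing.
It fails at once if the blank is picked up (its underside more than 5 mm above the slide's face) (z of blank in the frame of nest above 0.005 m).
It fails at once if the blank falls off the slide or is flipped (z of blank in the frame of nest below -0.012 m or angle between blank's own z axis and vertical above 0.5 rad).
It fails at once if the blank is gripped between the fingers (contact force between the fingers and blank above 25 N and horizontal distance between the grasp point and blank below 0.012 m and z of the grasp point in the frame of blank below 0.0225 m).
It fails at once if another thing on the bench is disturbed (moved more than 20 mm) (distance of any of hammer, punch, blank_stack, bowl, oil_can, polish_tin from where it was at the start of the episode above 0.02 m).
It also fails if it takes over 48 s, if anything falls off the work surface, if the arm or the gripper's body presses on something with over 40 N, if the wrist force passes 120 N, or if a joint passes its speed limit or range.

## Robot

A 6-joint arm with a two-finger parallel gripper is mounted at the origin on the work surface. World frame = base frame: x ahead of the robot, y to its left, z up, the work surface at z = 0. Lengths are in m, angles in rad, forces in N, time in s.
With the tool pointing down it reaches from about 0.375 to 0.825 m from the base axis. Payload 5.5 kg.
Tool frame: the origin (TCP) lies on the mounting face of the last link; the fingertips stand 173 mm ahead of it and the grasp point (between the pads) lies 155 mm ahead of it (arm.tips_ahead is the distance from the TCP to the fingertips, in m); z points along the fingers, y is the direction in which the jaws open and shut (so a half turn about z gives the same grasp; the last joint's range is limited). The gripper opens to 85 mm and grips with 20 to 120 N. Pads are 22 mm wide; open, the fingers measure 114 mm over their backs; the gripper's body (76 mm by 85 mm) begins 54 mm behind the grasp point. The pads swing forward as they close: fully open they stand 13 mm farther back than shut.
Start: joints at [-1.228, 0.314, -0.047, 1.21, 0, 1.571], TCP at [0.202, -0.565, 0.405] pointing down, gripper open.
Joint ranges: [-2.67, 2.67], [-0.69, 1.73], [-1.03, 1.25], [-2.08, 2.16], [-1.42, 1.45], [-3.14, 3.14]. Speed limits (rad/s): [2.39, 2.39, 3.01, 3.14, 3.14, 3.14].

## Interface

Orientations are given as a rotation vector (axis times angle).
In Python, from bench import arm, imaging gives the robot as it stands.
- The arm moves only by the tool send_rows, never from a script. Its argument "deltas" is a list of rows, each a list of 3 entries, a list of its own where there are three numbers: the opening in per cent of the stroke, from 0 (shut) to 100 (fully open), then the shift along the tool's x, y, z in m, then the turn about the tool's z in degrees. In form: [[fingers, [x, y, z], roll], ...]. A call has 1 to 20 rows; each row shifts and turns the pose as measured when the row begins, along the tool's axes as they then stand; what a row does not reach is not made up. A row lasts 1/8 s, in which the tool goes at most 62.5 mm and 10.7 degrees, less where a joint would pass 70% of its speed; a pose out of reach is approached as far as the arm can. A call with a gripper value outside its range is refused whole. The fingers move at their own pace and stop on an object; "squeeze" is the grip in N (left out, the last holds). Time passes only in rows, so rows that do not move let the fingers close. It gives the time, the measured TCP pose, the force and the opening at its end, in the units of the state.
- arm.state(): the state, without advancing time (a new reading comes with each control period).
- imaging.camera(name): name is "scene" or "top" or "wrist"; returns a dict with "img" (480x640x3 uint8, red, green, blue), "fx", "fy", "cx", "cy" (pixels), "position" and "orientation" of the camera in the world. Camera axes: x right, y up, looking along -z (the intrinsics and any distortion apply to the point x, -y, -z); pixel columns grow to the right and rows downward; lengths in m; the calibration is good to about 2 mm. A picture is of the moment at which its call begins. There is no depth.
- arm.hand_in(): hands the job in, once; it reports no verdict.
The state is a dict: "clock": time; "q": joint angles; "dq": joint speeds; "joint_torque": joint torques, N m; "tcp_pos": TCP position; "ee_rot": TCP orientation; "ft_force": force on the tool from outside, world axes, zero at the start; "wrist_torque": the same for the moment, N m; "grip_width": finger opening in m.
Only numpy, scipy, OpenCV 4.12 (cv2) and the standard library are available. Lean on these libraries where they do the work, as an engineer would, in place of code of your own. Each camera call takes 0.05 s, during which the arm holds its last target.

## Working session

There is one attempt and no reset: what is moved stays moved. The work goes in short steps, Python scripts to look and compute and a tool call to move; the robot and the scene stay as the last step left them, time stands still between calls to the robot, and variables do not carry over. Pictures are saved under pics/ and viewed, and the job is handed in when it is done.

Besides the shell and the picture viewer there is one more tool, called in YAML: its name, and indented under it one key for each argument. send_rows: Moves the arm, as the interface text tells. Its arguments: {"type":"object","properties":{"deltas":{"type":"array"},"squeeze":{"type":"number"}},"required":["deltas"]}

```bash
mkdir -p pics; ls; python3 - <<'E'
from bench import arm, imaging
import cv2
s=arm.state()
for k,v in s.items(): print(k,v)
for n in ["scene","top","wrist"]:
    c=imaging.camera(n); cv2.imwrite(f"pics/{n}0.png",c["img"][:,:,::-1])
    print(n,{k:v for k,v in c.items() if k!="img"})
print(arm.tips_ahead)
E
```

```text
pics
clock 0.0
q [-1.22797260e+00  3.14204113e-01 -4.80988887e-02  1.21018572e+00
 -1.28250077e-05  1.57082510e+00]
dq [ 0.00168978 -0.00035976  0.00136393 -0.00144569  0.00029918  0.0010719 ]
joint_torque [ 1.43541434e-03 -5.39587605e+01  3.39751303e+01  1.89733022e-02
  9.80083428e-05 -2.03790034e-05]
tcp_pos [ 0.20158959 -0.56481386  0.40383876]
ee_rot [-3.09391904e+00 -5.35544480e-01  4.73092300e-04]
ft_force [-0.59061773 -0.60733412  0.54996137]
wrist_torque [0.01919807 0.03489724 0.01905484]
grip_width 0.08535979978939205
scene {'fx': 469.4121976525942, 'fy': 469.4121976525942, 'cx': 313.918583055078, 'cy': 244.42666892399464, 'position': array([ 1.16243038, -0.36930756,  0.60893846]), 'orientation': array([0.84303808, 0.43282112, 0.83373852])}
top {'fx': 474.0066675068643, 'fy': 474.0066675068643, 'cx': 313.809238944171, 'cy': 237.2722371145394, 'position': array([0.44627278, 0.06883085, 0.99604443]), 'orientation': array([ 0.11527016, -0.13407962, -1.56360133])}
wrist {'fx': 365.1254512356946, 'fy': 365.1254512356946, 'cx': 313.6044224313366, 'cy': 234.73296078370956, 'position': array([ 0.27607784, -0.53848717,  0.37271137]), 'orientation': array([-0.27358154,  0.19360647, -1.21728027])}
0.1734
```

View pics/scene0.png

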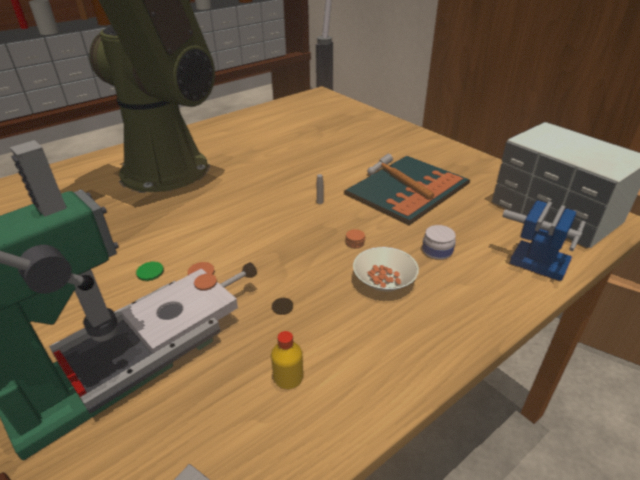

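View pics/top0.png

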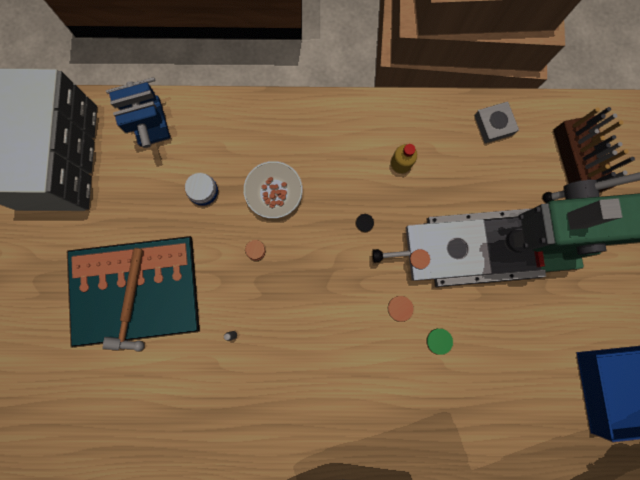

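View pics/wrist0.png

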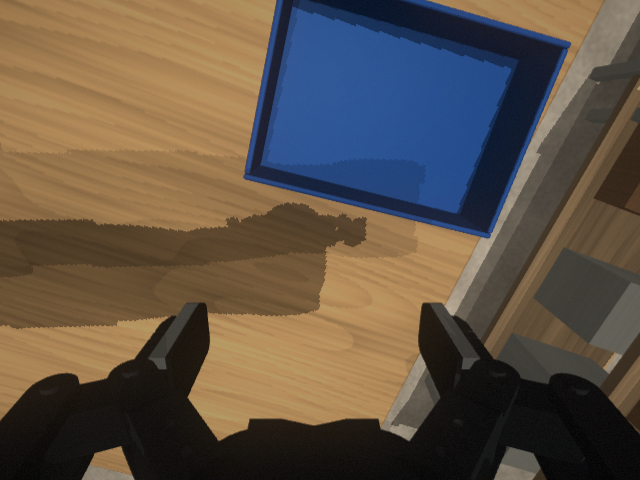

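The scene shows the press at lower left with its slide at (185,310). The top view shows the nest at (457,248), a copper disc on the slide at (420,259) and the knob at (378,256).

Lookalikes in the top view:
- (420,259): copper disc on the slide face
- (401,308): larger copper disc on the bench
- (365,223): black disc
- (440,341): green disc
- (255,250): stack of spare blanks

I choose (420,259): it is copper, the smaller of the two, and on the slide face. Next I'll measure it and check a close crop.

```bash
cat > h.py <<'E'
from bench import arm, imaging
import numpy as np, cv2
from scipy.spatial.transform import Rotation as R
def cam(n):
    c=imaging.camera(n); c["R"]=R.from_rotvec(c["orientation"]).as_matrix(); return c
def ray(c,u,v):
    d=np.array([(u-c["cx"])/c["fx"],-(v-c["cy"])/c["fy"],-1.0]); return c["R"]@d
def onz(c,u,v,z):
    d=ray(c,u,v); p=c["position"]; return p+d*(z-p[2])/d[2]
def pix(c,P):
    q=c["R"].T@(np.asarray(P)-c["position"]); return np.array([c["cx"]+c["fx"]*q[0]/-q[2], c["cy"]-c["fy"]*q[1]/-q[2]])
def copper(img):
    h=cv2.cvtColor(img,cv2.COLOR_RGB2HSV); return h
def save(n,img): cv2.imwrite(f"pics/{n}.png",img[:,:,::-1])
E
python3 - <<'E'
from h import *
c=cam("top"); im=c["img"]
x0,y0,x1,y1=340,190,560,350
save("crop1",cv2.resize(im[y0:y1,x0:x1],None,fx=3.6,fy=3.6,interpolation=cv2.INTER_CUBIC))
for p in [(420,259),(458,248),(401,308),(440,235),(365,223)]: print(p,im[p[1],p[0]],cv2.cvtColor(im,cv2.COLOR_RGB2HSV)[p[1],p[0]])
c2=cam("scene"); im=c2["img"]
save("crop2",cv2.resize(im[240:400,100:320],None,fx=3.6,fy=3.6,interpolation=cv2.INTER_CUBIC))
E
```

```text
(420, 259) [150  91  64] [  9 146 150]
(458, 248) [63 60 61] [170  12  63]
(401, 308) [150  91  65] [  9 144 150]
(440, 235) [155 157 161] [110  10 161]
(365, 223) [25 24 25] [150  10  25]
```

View pics/crop1.png

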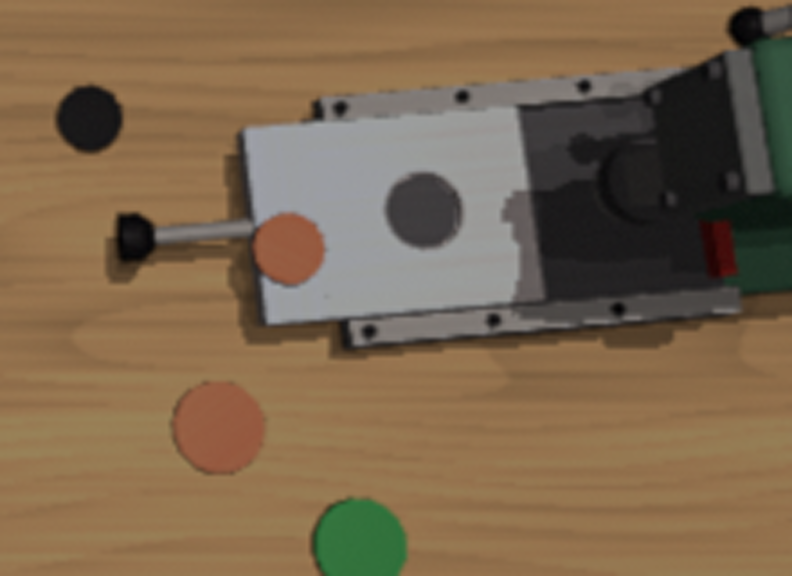

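View pics/crop2.png

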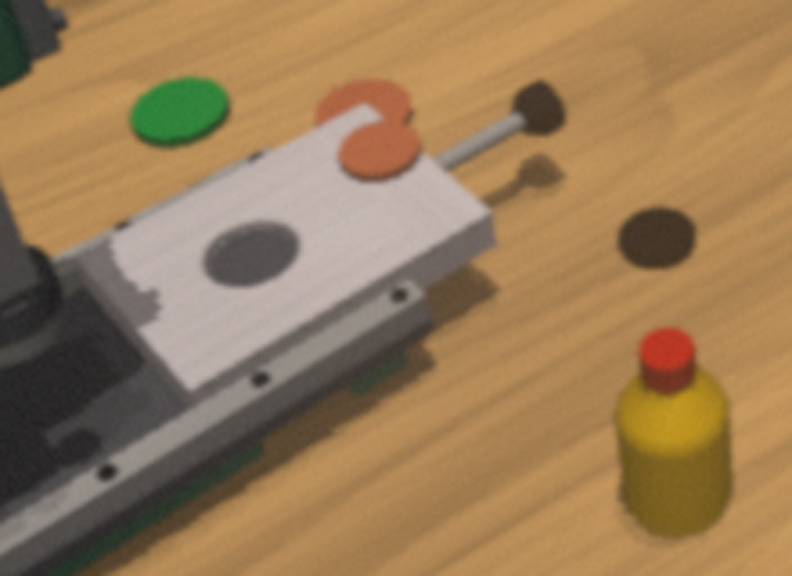

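The crops show the copper disc lying on the slide's outer edge (crop1 289,248), the dark round nest (424,210) and the knob (137,237). The choice is confirmed. Now I'll measure all three in both views.

```bash
cat >> h.py <<'E'
def blobs(m,off,amin=60):
    cs,_=cv2.findContours(m.astype(np.uint8),cv2.RETR_EXTERNAL,cv2.CHAIN_APPROX_NONE)
    out=[]
    for k in cs:
        if cv2.contourArea(k)>amin:
            hl=cv2.convexHull(k)
            out.append((k.reshape(-1,2)+np.array(off),cv2.contourArea(k)))
    return sorted(out,key=lambda t:-t[1])
def circ(c,k,z):
    # fit a circle to contour points cast on plane z
    P=np.array([onz(c,u,v,z)[:2] for u,v in k])
    A=np.c_[2*P,np.ones(len(P))]; s=np.linalg.lstsq(A,(P**2).sum(1),rcond=None)[0]
    return s[:2],2*np.sqrt(s[2]+s[0]**2+s[1]**2)
E
python3 - <<'E'
from h import *
ZT=0.058
for n,(x0,y0,x1,y1) in {"top":(340,190,560,290),"scene":(120,255,260,345)}.items():
    c=cam(n); im=c["img"][y0:y1,x0:x1]; hs=cv2.cvtColor(im,cv2.COLOR_RGB2HSV)
    cop=(hs[...,0]<14)&(hs[...,1]>110)&(hs[...,2]>90)
    for k,a in blobs(cop,(x0,y0)): print(n,"cop",a,k.mean(0),circ(c,k,ZT+.006))
    dk=(hs[...,2]<100)&(hs[...,1]<60)
    for k,a in blobs(dk,(x0,y0)): print(n,"dark",a,k.mean(0),circ(c,k,ZT))
    if n=="top":
        wh=(hs[...,2]>120)&(hs[...,1]<45)
        k,a=blobs(wh,(x0,y0))[0]
        r=cv2.minAreaRect(k); b=cv2.boxPoints(r); print("slide",r); print(np.array([onz(c,*p,ZT)[:2] for p in b]))
        print("knob top view", onz(c,340+137/3.6,190+237/3.6,.047))
E
```

```text
top cop 261.0 [419.51923077 258.59615385] (array([ 0.55364948, -0.15206106]), np.float64(0.03638280179149171))
top dark 4003.5 [498.31133672 255.63790186] (array([ 0.60218568, -0.30491942]), np.float64(0.21489804433343865))
top dark 310.5 [457.28070175 248.15789474] (array([ 0.57603286, -0.23004798]), np.float64(0.04018770930338287))
top dark 187.0 [364.47727273 222.47727273] (array([ 0.62737351, -0.04430139]), np.float64(0.031469048968485486))
top dark 67.0 [379.10526316 255.65789474] (array([ 0.55996537, -0.07228829]), np.float64(0.02115598579310326))
slide ((456.5976257324219, 245.12196350097656), (60.813987731933594, 94.38296508789062), 85.03025817871094)
[[ 0.63501617 -0.13046159]
 [ 0.65292268 -0.32253821]
 [ 0.52964273 -0.32566516]
 [ 0.51273197 -0.1374334 ]]
knob top view [ 0.56098377 -0.07215957  0.047     ]
scene cop 435.5 [202.04761905 273.82857143] (array([ 0.53832304, -0.14785585]), np.float64(0.0571618192341489))
scene dark 438.5 [128.53846154 332.3956044 ] (array([ 0.57822555, -0.28788797]), np.float64(0.0633633594503491))
scene dark 282.0 [202.73255814 336.95348837] (array([ 0.65847575, -0.21152567]), np.float64(0.04157629787596223))
scene dark 240.5 [169.         310.75438596] (array([ 0.57828885, -0.22928247]), np.float64(0.03397954027138991))
```

Both views agree to about 2 mm. The blank is about 80 mm before the nest and 15 mm to the side, overhanging the outer edge by about 5 mm. The travel direction is about (0.092,-0.996). Next: tool axes and the first move.

```bash
cat >> h.py <<'E'
def toolR(): return R.from_rotvec(arm.state()["ee_rot"]).as_matrix()
def to_tool(tcp, yaw=None):
    """tool-frame shift to reach world tcp"""
    s=arm.state(); return toolR().T@(np.array(tcp)-s["tcp_pos"])
E
python3 - <<'E'
from h import *
Rt=toolR(); print(Rt.round(3))
c=cam("wrist"); s=arm.state()
print("cam in tool",Rt.T@(c["position"]-s["tcp_pos"]), "look",Rt.T@c["R"]@[0,0,-1],"right",Rt.T@c["R"]@[1,0,0])
nest=np.array([.577,-.2297]); bl=np.array([.5536,-.1521])
d=nest-bl; print(np.linalg.norm(d),d/np.linalg.norm(d),np.degrees(np.arctan2(d[1],d[0])))
print("tool x ang",np.degrees(np.arctan2(Rt[1,0],Rt[0,0])))
E
```

```text
[[ 0.942  0.336 -0.   ]
 [ 0.336 -0.942  0.   ]
 [-0.    -0.    -1.   ]]
cam in tool [0.07902127 0.00023703 0.03128907] look [-3.09459552e-01  8.95862984e-04  9.50912185e-01] right [-7.66433651e-05  9.99999529e-01 -9.67051006e-04]
0.08105134175323685 [ 0.28870589 -0.95741783] -73.21950441960298
tool x ang 19.64212370098845
```

send_rows:
  deltas:
    - [33,[0.036,-0.036,0],0]
    - [33,[0.036,-0.036,0],0]
    - [33,[0.036,-0.036,0],0]
    - [33,[0.036,-0.036,0],0]
    - [33,[0.036,-0.036,0],0]
    - [33,[0.036,-0.036,0],0]
    - [33,[0.036,-0.036,0],0]
    - [33,[0.036,-0.036,0],0]
    - [33,[0.036,-0.036,0],0]
    - [33,[0,0,0],-9.7]
    - [33,[0,0,0],-9.7]
    - [33,[0,0,0],-9.7]
    - [33,[0,0,0],-9.7]
    - [33,[0,0,0],-9.7]
    - [33,[0,0,0],-9.7]
    - [33,[0,0,0],-9.7]
    - [33,[0,0,0],-9.7]
    - [33,[0,0,0],-9.7]

```text
clock: 2.65
tcp_pos: [0.404, -0.1376, 0.4063]
ee_rot: [1.799, 2.565, 0.003]
ft_force: [-0.1, 0.7, 0.1]
grip_width: 0.0284
```

```bash
python3 - <<'E'
from h import *
s=arm.state(); Rt=toolR(); print(s["clock"],s["tcp_pos"],s["grip_width"],np.degrees(np.arctan2(Rt[1,0],Rt[0,0])),s["q"].round(2),arm.tips_ahead)
print("to hover",to_tool([.545,-.125,.33]))
E
```

```text
2.65 [ 0.40403755 -0.13762659  0.4063303 ] 0.028438452738156934 109.9102081710419 [-0.33 -0.02 -0.43  1.15 -0.    0.9 ] 0.1734
to hover [-0.03567463  0.136318    0.07746535]
```

send_rows:
  deltas:
    - [33,[-0.009,0.035,0.02],1]
    - [33,[-0.009,0.035,0.02],1]
    - [33,[-0.009,0.035,0.02],1]
    - [33,[-0.009,0.035,0.02],0]
    - [33,[0,0,0],0]

```text
clock: 3.28
tcp_pos: [0.5533, -0.1278, 0.3267]
ee_rot: [1.864, 2.513, 0.005]
ft_force: [-0.3, 0.3, -0.9]
grip_width: 0.0283
```

```bash
python3 - <<'E'
from h import *
s=arm.state(); Rt=toolR(); print(s["clock"],s["tcp_pos"],s["grip_width"],np.degrees(np.arctan2(Rt[1,0],Rt[0,0])))
for n in ("wrist","top"):
    c=cam(n); save(n+"1",c["img"])
    for p in ([.577,-.2297,.058],[.5536,-.1521,.064],[.561,-.072,.047]): print(pix(c,p))
E
```

```text
3.275 [ 0.5533372  -0.12779568  0.32674234] 0.028302512859201243 106.85161978043834
[301.53903352 361.8431557 ]
[300.26767044 268.80010306]
[344.98936548 155.86233001]
[457.15471741 247.55874042]
[419.63076889 258.6725136 ]
[377.97648659 255.82502553]
```

View pics/wrist1.png

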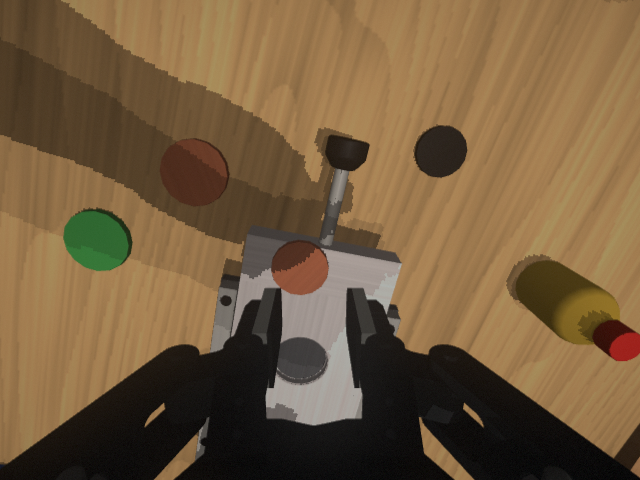

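View pics/top1.png

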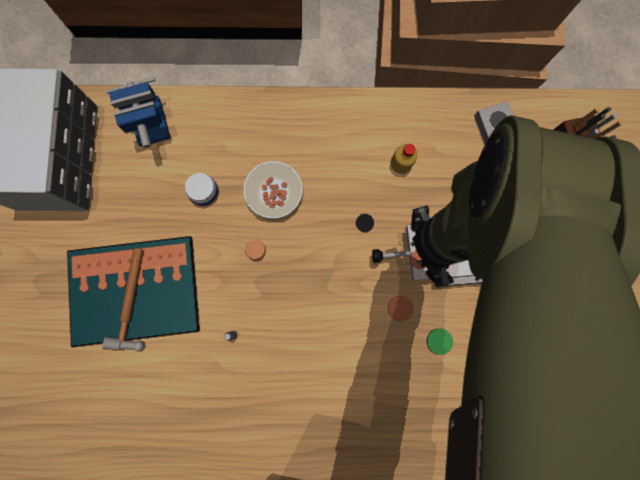

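The wrist view has the blank at (300,268) and the nest at (302,362), matching my predictions within 1–2 px. Before descending, I'll check the arm's clearance from the press in the scene view.

```bash
python3 - <<'E'
from h import *
c=cam("scene"); save("scene1",c["img"])
E
```

```text
(no output)
```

View pics/scene1.png

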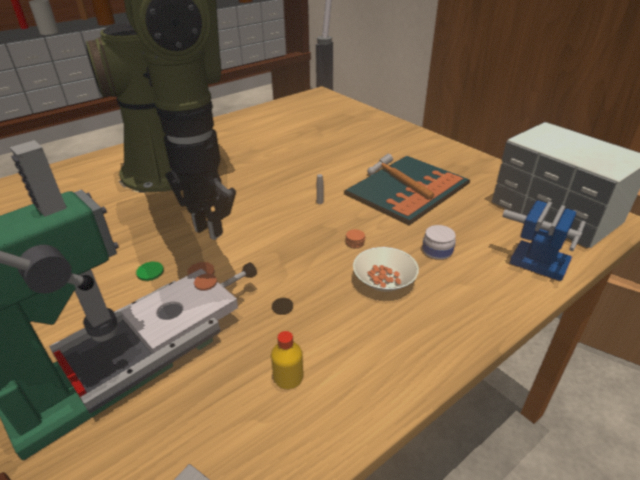

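```bash
python3 - <<'E'
from h import *
print(to_tool([.573,-.188,.245]))
E
```

```text
[-0.0627831   0.00230278  0.08463277]
```

send_rows:
  deltas:
    - [33,[-0.021,0.001,0.026],0]
    - [33,[-0.021,0.001,0.026],0]
    - [33,[-0.021,0,0.026],0]
    - [33,[0,0,0.004],0]
    - [33,[0,0,0],0]

```text
clock: 4.05
tcp_pos: [0.5707, -0.1902, 0.253]
ee_rot: [1.862, 2.504, 0.01]
ft_force: [1.1, -0.5, 0.1]
grip_width: 0.0283
```

```bash
python3 - <<'E'
from h import *
s=arm.state(); print(s["clock"],s["tcp_pos"],s["ft_force"])
c=cam("scene"); save("scene2",cv2.resize(c["img"][180:360,80:300],None,fx=3.6,fy=3.6,interpolation=cv2.INTER_CUBIC))
E
```

```text
4.05 [ 0.57072223 -0.19016567  0.25295935] [ 1.12046841 -0.5251733   0.1147093 ]
```

View pics/scene2.png

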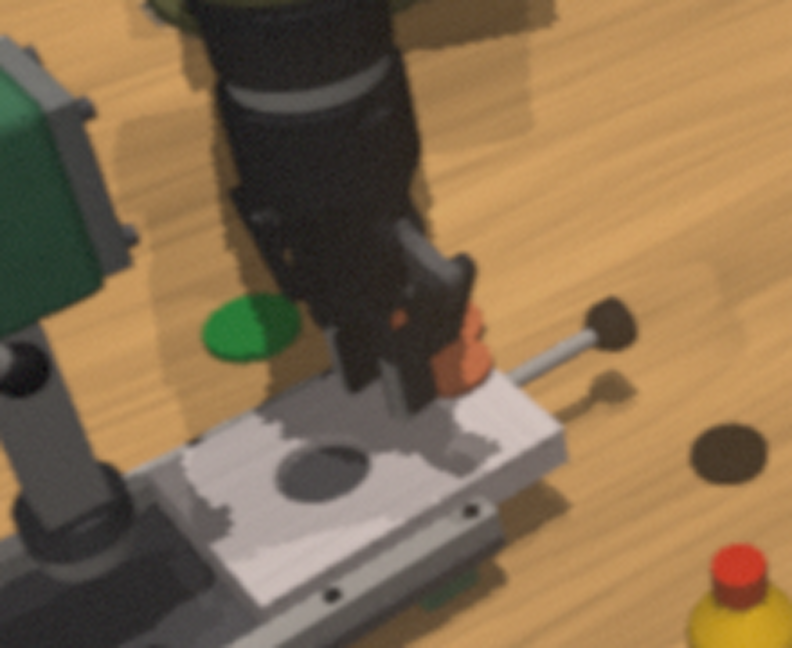

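The fingertips at (350,385) and (410,410) hang just above the slide, between the blank and the nest. I'll lower them to touch the face.

send_rows:
  deltas:
    - [33,[0,0,0.008],0]
    - [33,[0,0,0.008],0]
    - [33,[0,0,0.004],0]

```text
clock: 4.47
tcp_pos: [0.5718, -0.1892, 0.2347]
ee_rot: [1.858, 2.502, 0.012]
ft_force: [-0.6, -1.1, 0.7]
grip_width: 0.0287
```

send_rows:
  deltas:
    - [33,[0,0,0.003],0]

```text
clock: 4.6
tcp_pos: [0.5719, -0.1891, 0.2315]
ee_rot: [1.857, 2.503, 0.012]
ft_force: [-3.4, 1.4, 22.6]
grip_width: 0.0283
```

send_rows:
  deltas:
    - [33,[0,0,0.002],0]

```text
clock: 4.72
tcp_pos: [0.5719, -0.1891, 0.2314]
ee_rot: [1.857, 2.502, 0.012]
ft_force: [-10.2, 3.6, 30.9]
grip_width: 0.0281
```

The tips touch the face at TCP z ≈ 0.2315, so the face is at about 0.058, as expected. I'll push with the TCP at z ≈ 0.234, which puts the tips about 2.5 mm above the face. Now lift.

send_rows:
  deltas:
    - [33,[0,0,-0.015],0]
    - [33,[0,0,-0.02],0]

```text
clock: 4.97
tcp_pos: [0.5705, -0.1884, 0.2664]
ee_rot: [1.858, 2.504, 0.011]
ft_force: [-0.1, -0.1, -0.6]
grip_width: 0.0281
```

```bash
python3 - <<'E'
from h import *
s=arm.state(); Rt=toolR(); print(s["tcp_pos"],np.degrees(np.arctan2(Rt[1,0],Rt[0,0])),Rt[:,2])
B=np.array([.5536,-.1521]); u=np.array([.289,-.957])
t=B-.042*u; print(t,to_tool([*t,s["tcp_pos"][2]]))
E
```

```text
[ 0.57047025 -0.18844486  0.26639622] 106.83492491478106 [ 0.02298032 -0.00830718 -0.9997014 ]
[ 0.541462 -0.111906] [ 0.08165116 -0.00557378 -0.00130244]
```

```bash
cat >> h.py <<'E'
def tips():
    s=arm.state(); return s["tcp_pos"]+0.1734*toolR()[:,2]
def tips_to(P): return toolR().T@(np.array(P)-tips())
E
python3 - <<'E'
from h import *
B=np.array([.5536,-.1521]); u=np.array([.289,-.957])
t=B-.042*u; print(tips(),tips_to([*t,tips()[2]]))
E
```

```text
[ 0.57445504 -0.18988532  0.09304799] [ 0.08418368 -0.00896923 -0.00140598]
```

send_rows:
  deltas:
    - [33,[0.028,-0.003,0],0]
    - [33,[0.028,-0.003,0],0]
    - [33,[0.028,-0.003,0],0]
    - [33,[0,0,0],0]

```text
clock: 5.48
tcp_pos: [0.5386, -0.1095, 0.2684]
ee_rot: [1.856, 2.498, 0.015]
ft_force: [-0.8, 0.0, 0.2]
grip_width: 0.0277
```

```bash
python3 - <<'E'
from h import *
B=np.array([.5536,-.1521]); u=np.array([.289,-.957])
t=B-.042*u; print(arm.state()["clock"],tips(),tips_to([*t,.0605]),toolR()[:,2])
c=cam("wrist"); save("wrist2",c["img"]); print(pix(c,[*B,.064]),pix(c,[.577,-.2297,.058]))
E
```

```text
5.475 [ 0.5436459  -0.11123696  0.09505202] [ 0.00060777 -0.00314947  0.03447855] [ 0.02916521 -0.00988573 -0.99952572]
[308.57962152 343.90058037] [309.00118852 445.06446119]
```

View pics/wrist2.png

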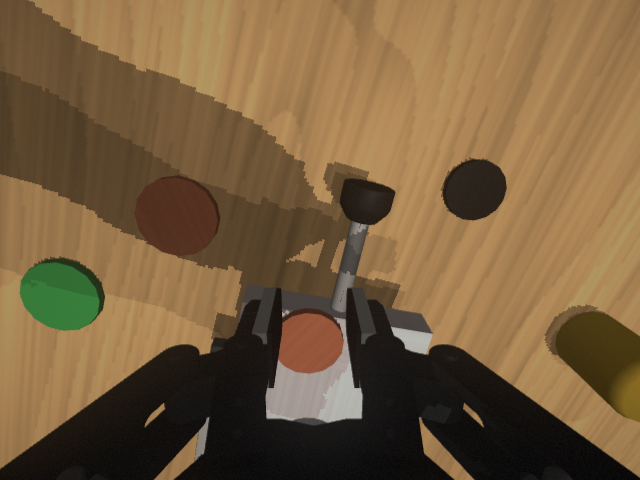

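The blank at (309,343) is centred between the pads (columns 268–360). I'll lower behind it.

send_rows:
  deltas:
    - [33,[0.001,-0.003,0.012],0]
    - [33,[0,0,0.012],0]
    - [33,[0,0,0.008],0]
    - [33,[0,0,0],0]

```text
clock: 6.02
tcp_pos: [0.5377, -0.1127, 0.2336]
ee_rot: [1.859, 2.494, 0.014]
ft_force: [-0.0, -0.6, -0.4]
grip_width: 0.0282
```

```bash
python3 - <<'E'
from h import *
B=np.array([.5536,-.1521]); u=np.array([.289,-.957])
t=B-.042*u; print(arm.state()["clock"],tips(),tips_to([*t,.0605]),toolR()[:,2])
c=cam("wrist"); save("wrist3",c["img"])
E
```

```text
6.025 [ 0.54287561 -0.11466491  0.06027346] [ 0.00304268 -0.00055975 -0.00029997] [ 0.02998035 -0.01129619 -0.99948666]
```

View pics/wrist3.png

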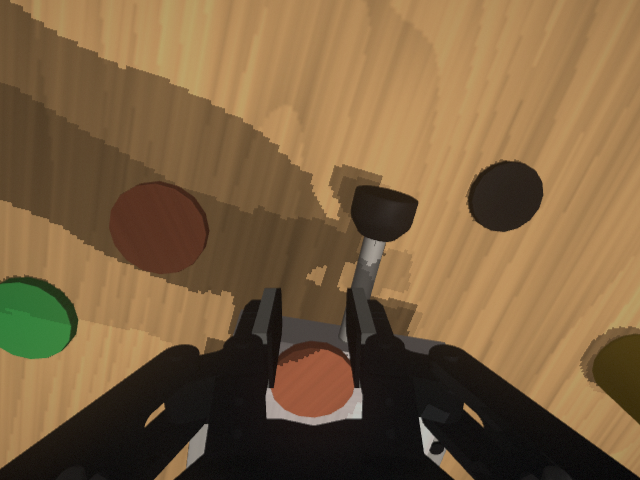

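send_rows:
  deltas:
    - [33,[-0.008,0,0],0]
    - [33,[-0.009,0,0],0]
    - [33,[-0.009,0,0],0]
    - [33,[-0.009,0,0],0]

```text
clock: 6.58
tcp_pos: [0.549, -0.1484, 0.2356]
ee_rot: [1.857, 2.493, 0.015]
ft_force: [1.1, 0.7, -0.1]
grip_width: 0.028
```

```bash
cat >> h.py <<'E'
N=np.array([.577,-.2297]); u=np.array([.289,-.957])
def rep(tag):
    s=arm.state(); t=tips(); Rt=toolR()
    print(s["clock"],"tips",t.round(4),"z",Rt[:,2].round(3),"yaw",np.degrees(np.arctan2(Rt[1,0],Rt[0,0])).round(2),"f",s["ft_force"].round(1))
    g=N-.025*u; print("to goal tool",tips_to([*g,.0605]).round(4))
    for n in ("wrist","scene"):
        c=cam(n); im=c["img"]
        hs=cv2.cvtColor(im,cv2.COLOR_RGB2HSV); m=(hs[...,0]<14)&(hs[...,1]>110)&(hs[...,2]>60)
        if n=="wrist":
            x0,y0,x1,y1=240,230,400,480
            save("w"+tag,im)
        else:
            x0,y0,x1,y1=120,225,260,345
            save("s"+tag,cv2.resize(im[220:360,100:280],None,fx=4,fy=4,interpolation=cv2.INTER_CUBIC))
        for k,a in blobs(m[y0:y1,x0:x1],(x0,y0),80)[:2]:
            print(n,a,k.min(0),k.max(0),circ(c,k,.064))
        print(n,"nest predicted",pix(c,[*N,.058]).round(0))
E
python3 -c "from h import *; rep('4')"
```

```text
6.575 tips [ 0.5546 -0.1505  0.0623] z [ 0.032 -0.012 -0.999] yaw 106.61 f [ 1.1  0.7 -0.1]
to goal tool [-0.0573 -0.0013  0.0029]
wrist 4617.5 [277 309] [351 385] (array([ 0.56056763, -0.17092808]), np.float64(0.038200717862676446))
wrist nest predicted [312. 440.]
scene 249.0 [186 281] [207 297] (array([ 0.56492562, -0.17342161]), np.float64(0.03743145243326416))
scene nest predicted [169. 310.]
```

View pics/w4.png

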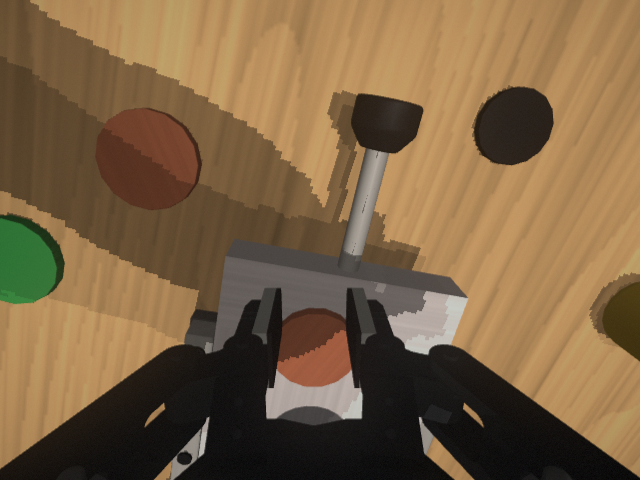

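View pics/s4.png

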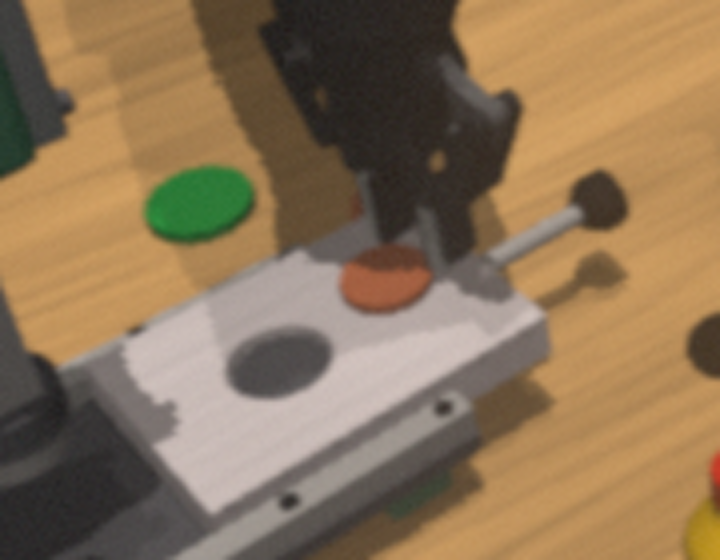

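The blank at (314,347) in the wrist view has been cradled and pushed about 20 mm straight towards the nest. Continuing, with a small lateral and height correction.

send_rows:
  deltas:
    - [33,[-0.009,-0.0005,0.002],0]
    - [33,[-0.009,-0.0005,0.001],0]
    - [33,[-0.009,0,0.001],0]
    - [33,[-0.005,0,0.001],0]

```text
clock: 7.18
tcp_pos: [0.559, -0.1794, 0.2335]
ee_rot: [1.855, 2.495, 0.028]
ft_force: [-2.3, 4.4, 8.7]
grip_width: 0.028
```

```bash
python3 -c "from h import *; rep('5')"
```

```text
7.175 tips [ 0.5654 -0.1803  0.0603] z [ 0.037 -0.005 -0.999] yaw 106.73 f [-2.3  4.4  8.7]
to goal tool [-0.0257 -0.0031  0.    ]
wrist 4585.0 [277 310] [351 388] (array([ 0.57159456, -0.20028471]), np.float64(0.038040428764441456))
wrist nest predicted [308. 395.]
scene 278.0 [172 291] [195 309] (array([ 0.57607257, -0.20199136]), np.float64(0.03806409496765445))
scene nest predicted [169. 310.]
```

View pics/w5.png

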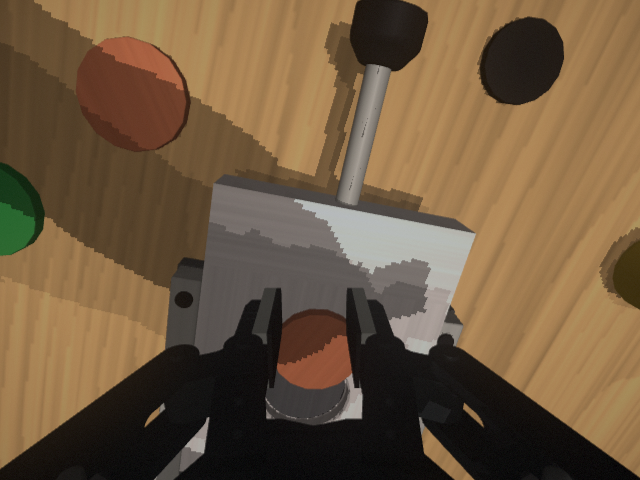

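View pics/s5.png

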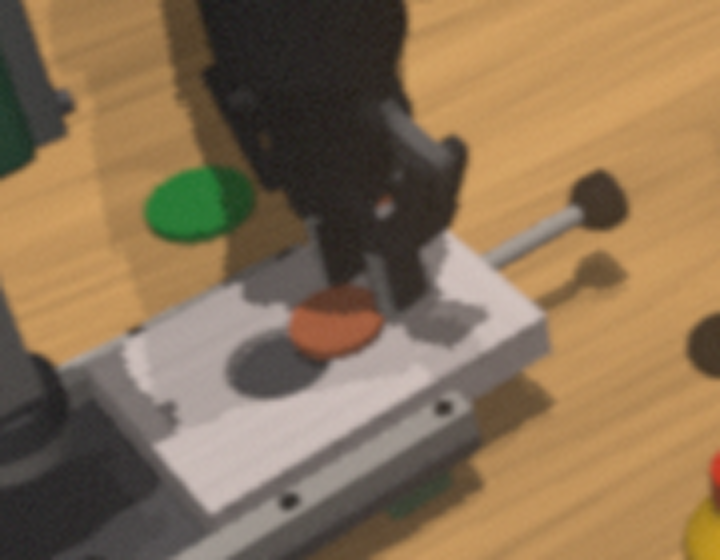

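```bash
python3 - <<'E'
import cv2
im=cv2.imread("pics/w5.png"); cv2.imwrite("pics/w5c.png",cv2.resize(im[290:440,240:390],None,fx=4,fy=4,interpolation=cv2.INTER_CUBIC))
E
```

```text
(no output)
```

View pics/w5c.png

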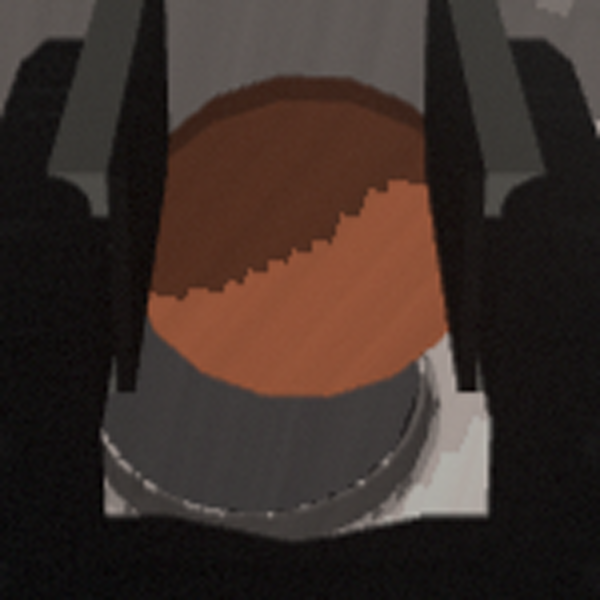

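```bash
python3 - <<'E'
from h import *
from scipy.optimize import least_squares
c=cam("wrist")
k=np.array([(105,435),(130,468),(180,500),(270,516),(340,500),(385,465),(405,430),(418,390),(420,365)])/4+[240,290]
P=np.array([onz(c,a,b,.052)[:2] for a,b in k]); print(circ(c,k,.052))
r=least_squares(lambda q:np.hypot(*(P-q).T)-.0215,[.577,-.23]); print(r.x,r.fun.round(4))
E
```

```text
(array([ 0.57607244, -0.23127748]), np.float64(0.040758748041426436))
[ 0.57523817 -0.22996688] [-0.0008 -0.0006 -0.0003  0.0004  0.0008  0.0002 -0.0006 -0.0008 -0.0006]
```

The wrist crop shows the nest floor arc (bottom at 307,419). The nest centre lies 30 mm ahead of the blank and about 4.5 mm to tool −y, and the scene view agrees. The force reading shows a tip brushing the face, so I'll raise 1 mm and steer sideways while pushing.

send_rows:
  deltas:
    - [33,[0,0,-0.0015],0]
    - [33,[-0.006,-0.002,0],0]
    - [33,[-0.006,-0.002,0.0005],0]
    - [33,[-0.003,-0.001,0.0005],0]

```text
clock: 7.82
tcp_pos: [0.559, -0.1965, 0.2344]
ee_rot: [1.854, 2.494, 0.029]
ft_force: [-1.1, 3.9, 4.9]
grip_width: 0.0283
```

```bash
python3 -c "from h import *; rep('6')"; python3 - <<'E'
import cv2
im=cv2.imread("pics/w6.png"); cv2.imwrite("pics/w6c.png",cv2.resize(im[290:440,240:390],None,fx=4,fy=4,interpolation=cv2.INTER_CUBIC))
E
```

```text
7.825 tips [ 0.5656 -0.1974  0.0612] z [ 0.038 -0.005 -0.999] yaw 106.75 f [-1.1  3.9  4.9]
to goal tool [-0.0092  0.0015  0.0009]
wrist 4393.5 [277 314] [351 387] (array([ 0.57208565, -0.21848956]), np.float64(0.036929496620583445))
wrist nest predicted [317. 366.]
scene 294.5 [163 296] [186 314] (array([ 0.57641784, -0.21928755]), np.float64(0.038606935711664146))
scene nest predicted [169. 310.]
```

View pics/w6c.png

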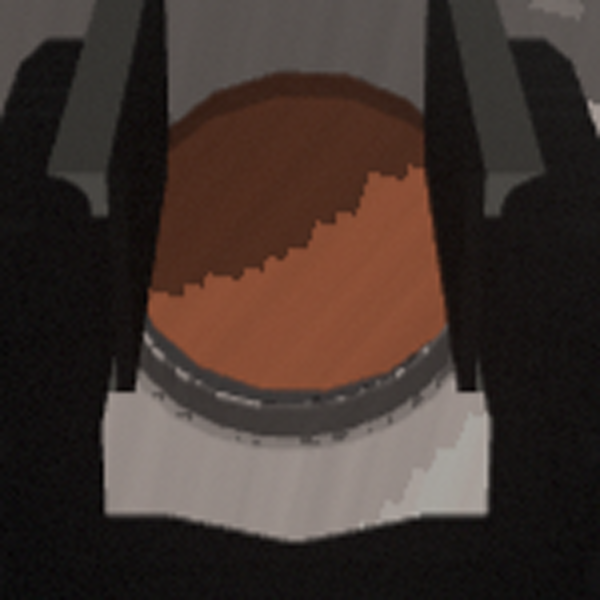

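View pics/s6.png

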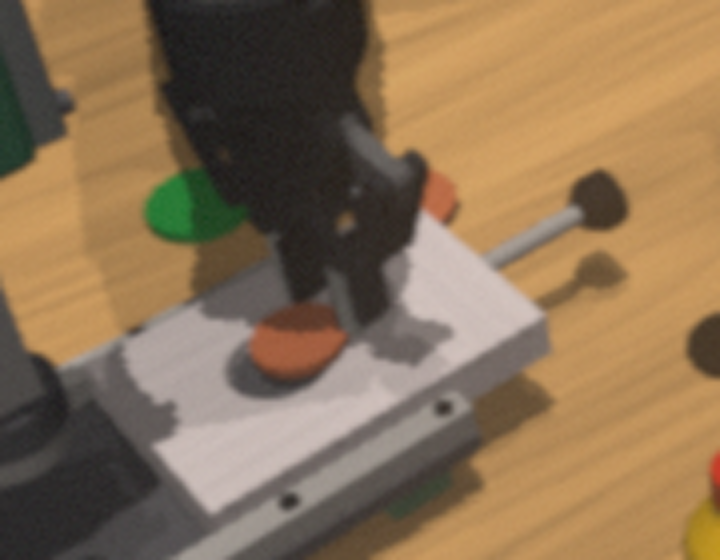

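The blank now hangs tilted with its leading edge in the nest. It is laterally centred: the rim arc and disc edge both centre at crop x≈300. Nudging on.

send_rows:
  deltas:
    - [33,[-0.004,0,-0.0005],0]
    - [33,[-0.004,0,0],0]
    - [33,[-0.003,0,0],0]

```text
clock: 8.3
tcp_pos: [0.562, -0.2079, 0.2348]
ee_rot: [1.854, 2.494, 0.025]
ft_force: [-0.6, 0.3, 0.4]
grip_width: 0.0283
```

```bash
python3 -c "from h import *; rep('7')"; python3 - <<'E'
import cv2
im=cv2.imread("pics/w7.png"); cv2.imwrite("pics/w7c.png",cv2.resize(im[290:440,240:390],None,fx=4,fy=4,interpolation=cv2.INTER_CUBIC))
E
```

```text
8.3 tips [ 0.5684 -0.2092  0.0615] z [ 0.037 -0.007 -0.999] yaw 106.73 f [-0.6  0.3  0.4]
to goal tool [0.0029 0.0022 0.0011]
wrist 4136.0 [278 303] [349 374] (array([ 0.57303201, -0.22457018]), np.float64(0.03527875726733052))
wrist nest predicted [319. 343.]
scene 263.5 [158 302] [181 318] (array([ 0.58340286, -0.23048064]), np.float64(0.03553935805184917))
scene 109.5 [199 262] [213 275] (array([ 0.52474453, -0.13373081]), np.float64(0.03204787991662983))
scene nest predicted [169. 310.]
```

View pics/w7c.png

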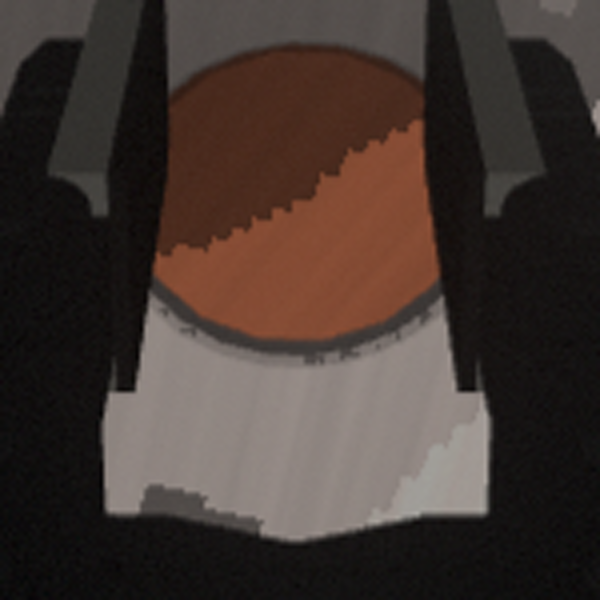

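View pics/s7.png

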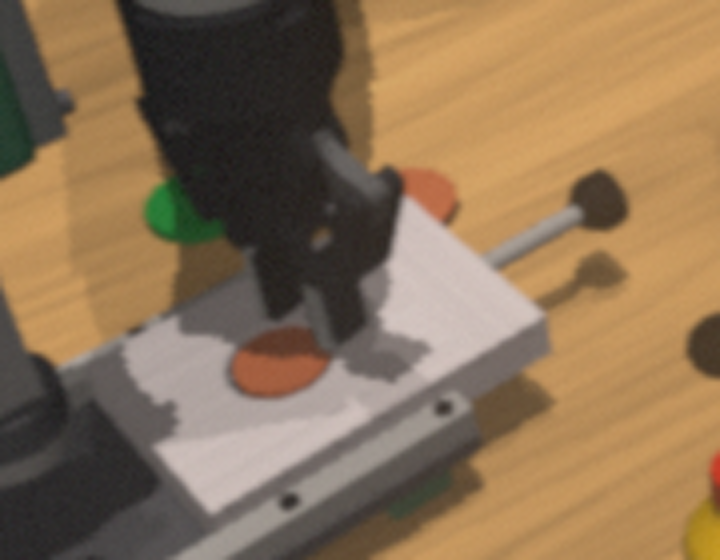

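The blank looks flush in the nest: scene crop (280,362), wrist crop with an even, thin rim gap. I'll lift clear and check before pushing the slide.

send_rows:
  deltas:
    - [33,[0,0,-0.02],0]
    - [33,[0,0,-0.03],0]
    - [33,[0.04,0,-0.02],3]
    - [33,[0.04,0,0],4]
    - [15,[0.03,0,0],4]
    - [15,[0,0,0],0]

```text
clock: 9.15
tcp_pos: [0.5326, -0.0991, 0.3041]
ee_rot: [2.095, 2.297, 0.028]
ft_force: [-0.2, 0.1, -0.3]
grip_width: 0.0127
```

```bash
python3 - <<'E'
from h import *
rep('8')
c=cam("wrist"); im=c["img"]; hs=cv2.cvtColor(im,cv2.COLOR_RGB2HSV)
p=pix(c,[.561,-.061,.047]); print("knob end pred",p)
im=cv2.imread("pics/w8.png")
E
```

```text
9.15 tips [ 0.5389 -0.1005  0.1308] z [ 0.036 -0.008 -0.999] yaw 95.25 f [-0.2  0.1 -0.3]
to goal tool [-0.1068  0.0186  0.0722]
wrist 565.5 [317 391] [339 424] (array([ 0.56349902, -0.22025109]), np.float64(0.023319363098646878))
wrist nest predicted [345. 413.]
scene 286.5 [158 302] [181 318] (array([ 0.58292831, -0.22961167]), np.float64(0.036893983447331184))
scene 172.0 [187 262] [214 275] (array([ 0.52328319, -0.14269822]), np.float64(0.040193730263600194))
scene nest predicted [169. 310.]
knob end pred [349.65194553 181.41349181]
```

View pics/w8.png

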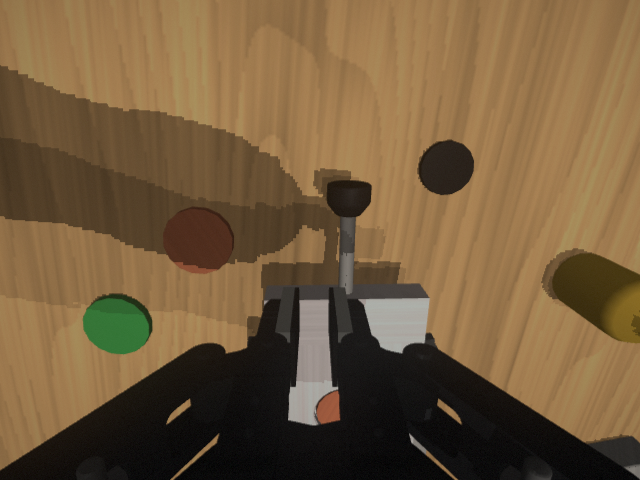

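View pics/s8.png

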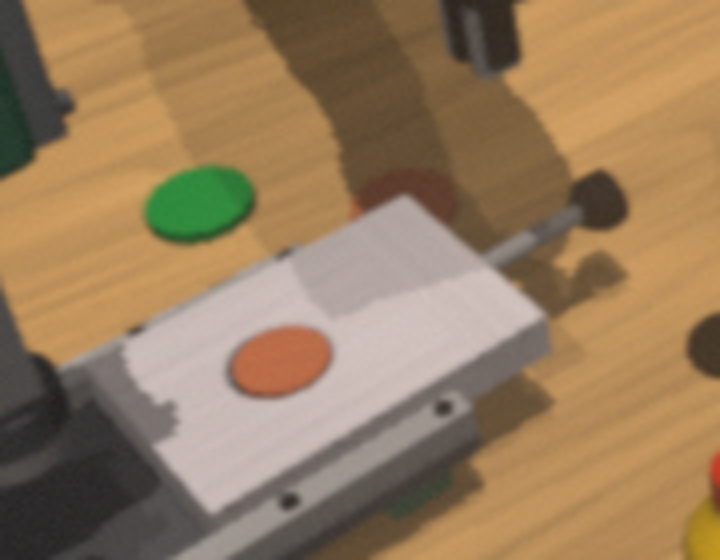

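The blank is flush and flat, centred in the nest (scene crop 281,361) with the slide not moved. Next, go behind the knob (wrist 349,185) with the fingers shut.

send_rows:
  deltas:
    - [0,[0.026,0.008,0],0]
    - [0,[0.026,0.008,0],0]
    - [0,[0.026,0.008,0],0]
    - [0,[0,0,0],0]

```text
clock: 9.8
tcp_pos: [0.5522, -0.0239, 0.3031]
ee_rot: [2.102, 2.288, 0.025]
ft_force: [-0.2, -1.4, 0.2]
grip_width: 0.0003
```

```bash
python3 - <<'E'
from h import *
s=arm.state(); print(s["clock"],s["grip_width"],tips(),tips_to([.5567,-.024,.036]),toolR()[:,2])
for n in ("wrist","scene"):
    c=cam(n); save(n+"9",c["img"]); print(pix(c,[.561,-.061,.047]))
E
```

```text
9.8 0.0002800332762281467 [ 0.55847209 -0.02583262  0.12985604] [ 0.00330766 -0.00491804  0.0937034 ] [ 0.03632827 -0.01116288 -0.99927756]
[308.92203902 289.71626975]
[251.71744756 268.56408365]
```

View pics/wrist9.png

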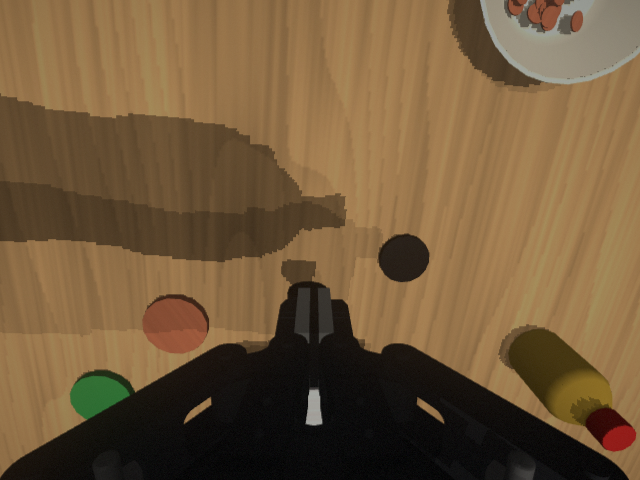

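send_rows:
  deltas:
    - [0,[0.004,-0.001,0.025],0]
    - [0,[0,0,0.025],0]
    - [0,[0,0,0.025],0]
    - [0,[0,0,0.015],0]
    - [0,[0,0,0],0]

```text
clock: 10.52
tcp_pos: [0.5541, -0.0284, 0.2112]
ee_rot: [2.11, 2.277, 0.023]
ft_force: [-0.6, -0.1, 0.3]
grip_width: 0.0002
```

```bash
python3 - <<'E'
from h import *
s=arm.state(); print(s["clock"],s["ft_force"],tips(),tips_to([.5567,-.024,.036]),toolR()[:,2])
c=cam("scene"); save("s10",cv2.resize(c["img"][170:350,120:340],None,fx=3.6,fy=3.6,interpolation=cv2.INTER_CUBIC))
c=cam("wrist"); save("w10",c["img"])
E
```

```text
10.525 [-0.60015074 -0.08863737  0.28466832] [ 0.56055146 -0.03089305  0.0379773 ] [ 0.00719676 -0.00338494  0.00173391] [ 0.03725613 -0.0142651  -0.99920393]
```

View pics/s10.png

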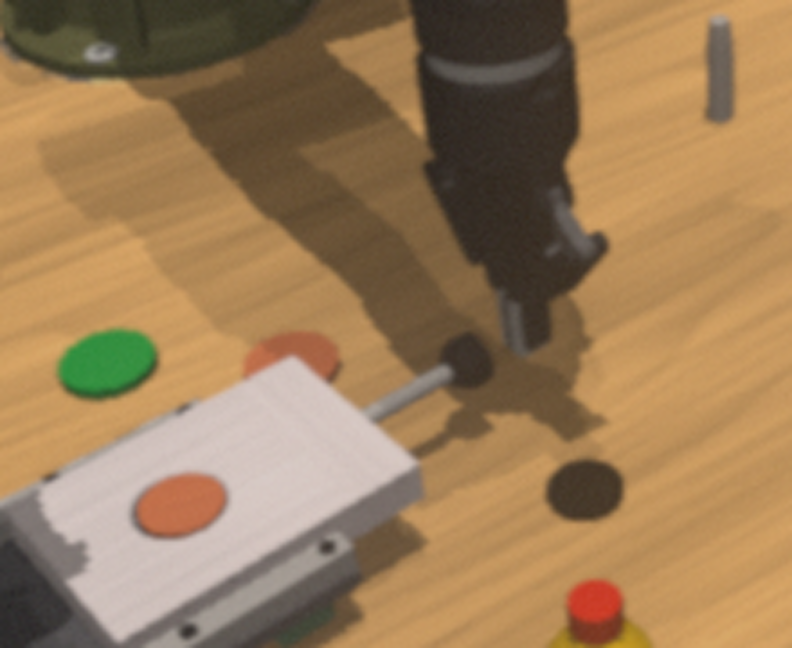

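View pics/w10.png

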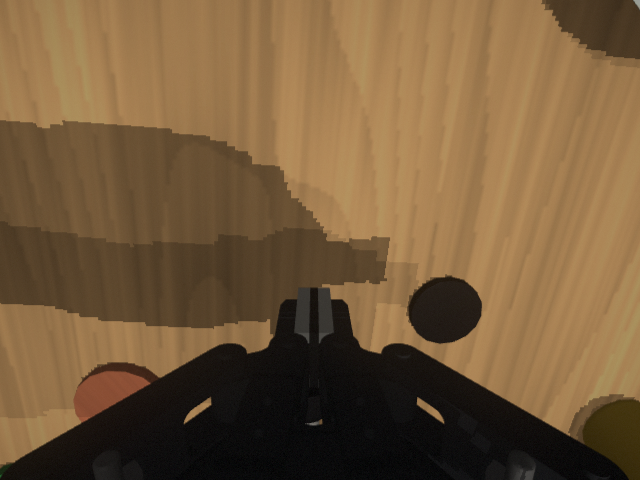

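The shut fingertips stand behind the knob (scene crop 520,345; knob 467,360). I'll correct 3 mm sideways and 2 mm down, approach gently, then push.

send_rows:
  deltas:
    - [0,[-0.005,-0.0035,0.002],0]
    - [0,[-0.006,0,0],0]
    - [0,[-0.006,0,0],0]
    - [0,[-0.006,0,0],0]
    - [0,[-0.007,0,0],0]
    - [0,[-0.008,0,0],0]

```text
clock: 11.38
tcp_pos: [0.5551, -0.0652, 0.2131]
ee_rot: [2.108, 2.284, 0.043]
ft_force: [0.1, 6.6, -0.4]
grip_width: 0.0002
```

```bash
cat >> h.py <<'E'
D=np.array([.092,-.9957]); V=np.array([.9957,.092])
def slide(tag):
    s=arm.state(); t=tips(); Rt=toolR(); K=N-.17*D
    print(s["clock"],"f",s["ft_force"].round(1),"tips",t.round(4),"along past knob start",((t[:2]-K)@D).round(4),"lat",((t[:2]-K)@V).round(4),"yaw",np.degrees(np.arctan2(Rt[1,0],Rt[0,0])).round(2),"z",Rt[:,2].round(3))
    c=cam("scene"); im=c["img"]; save("s"+tag,cv2.resize(im[170:380,40:300],None,fx=3,fy=3,interpolation=cv2.INTER_CUBIC))
    hs=cv2.cvtColor(im,cv2.COLOR_RGB2HSV); m=(hs[...,0]<14)&(hs[...,1]>110)&(hs[...,2]>60)
    x0,y0,x1,y1=60,270,195,400
    for k,a in blobs(m[y0:y1,x0:x1],(x0,y0),80)[:2]:
        p,d=circ(c,k,.058); print("blank",k.mean(0).round(1),p.round(4),d.round(4),"moved",((p-N)@D).round(4),((p-N)@V).round(4))
E
python3 -c "from h import *; slide('11')"
```

```text
11.375 f [ 0.1  6.6 -0.4] tips [ 0.5626 -0.0656  0.0399] along past knob start 0.0053 lat 0.0008 yaw 94.57 z [ 0.043 -0.002 -0.999]
blank [ 70.2 373.3] [ 0.6045 -0.3808] 0.0671 moved 0.153 0.0135
blank [160.5 315. ] [ 0.578  -0.2446] 0.037 moved 0.0149 -0.0004
```

View pics/s11.png

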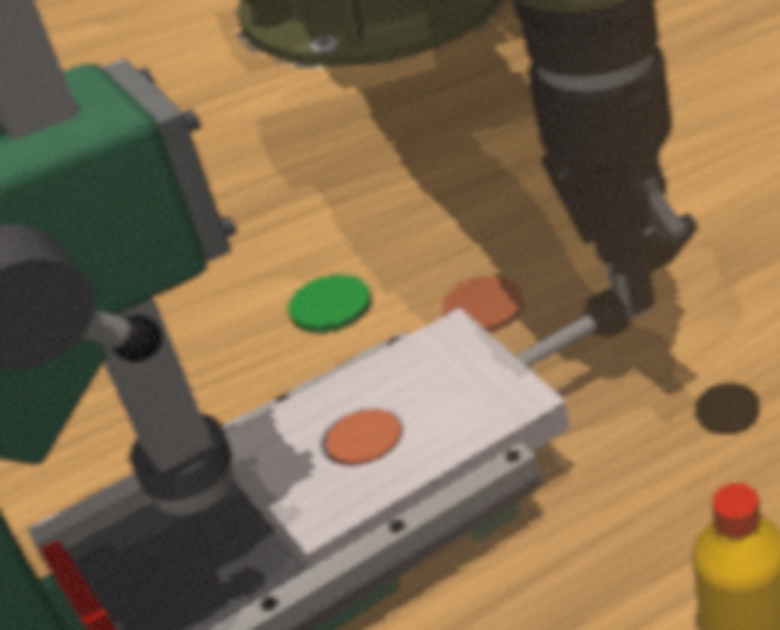

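The slide is moving (blank, in the nest, is 15 mm along, reaction 6.6 N). Continue, keeping the tips low.

send_rows:
  deltas:
    - [0,[-0.009,0,0.003],0]
    - [0,[-0.01,0,0.001],0]
    - [0,[-0.01,0,0.001],0]
    - [0,[-0.01,0,0.001],0]
    - [0,[-0.01,0,0.001],0]
    - [0,[-0.01,0,0.001],0]

```text
clock: 12.18
tcp_pos: [0.5611, -0.1214, 0.2084]
ee_rot: [2.107, 2.295, 0.067]
ft_force: [-0.8, 6.2, 4.6]
grip_width: -0.0004
```

```bash
python3 -c "from h import *; slide('12')"
```

```text
12.175 f [-0.8  6.2  4.6] tips [ 0.5693 -0.1188  0.0352] along past knob start 0.0588 lat 0.0025 yaw 94.91 z [ 0.047  0.015 -0.999]
blank [ 70.7 374.1] [ 0.6047 -0.38  ] 0.0681 moved 0.1522 0.0138
blank [129.6 332.6] [ 0.5834 -0.2979] 0.0367 moved 0.0685 0.0
```

View pics/s12.png

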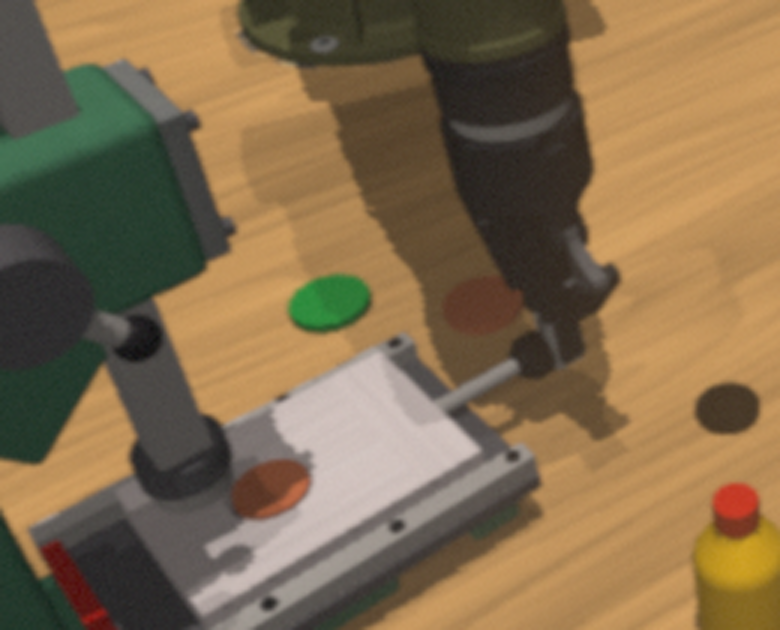

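send_rows:
  deltas:
    - [0,[-0.01,0,0],0]
    - [0,[-0.01,0,0],0]
    - [0,[-0.01,0,0],0]

```text
clock: 12.6
tcp_pos: [0.5635, -0.1502, 0.2083]
ee_rot: [2.108, 2.301, 0.076]
ft_force: [-1.4, 5.7, 3.7]
grip_width: 0.0002
```

send_rows:
  deltas:
    - [0,[-0.007,0,0],0]

```text
clock: 12.72
tcp_pos: [0.5639, -0.1559, 0.2083]
ee_rot: [2.11, 2.305, 0.082]
ft_force: [-3.1, 19.0, 9.5]
grip_width: -0.0002
```

send_rows:
  deltas:
    - [0,[-0.006,0,0],0]

```text
clock: 12.85
tcp_pos: [0.5639, -0.1581, 0.2083]
ee_rot: [2.112, 2.314, 0.098]
ft_force: [-3.0, 28.5, 11.8]
grip_width: -0.0
```

```bash
python3 - <<'E'
from h import *
slide('13')
c=cam("wrist"); save("w13",c["img"])
E
```

```text
12.85 f [-3.  28.5 11.8] tips [ 0.5721 -0.1509  0.0353] along past knob start 0.091 lat 0.0024 yaw 95.28 z [ 0.047  0.042 -0.998]
blank [ 70.2 374.1] [ 0.6055 -0.38  ] 0.0667 moved 0.1523 0.0145
blank [109.5 344.7] [ 0.5884 -0.3307] 0.0338 moved 0.1016 0.0021
```

View pics/s13.png

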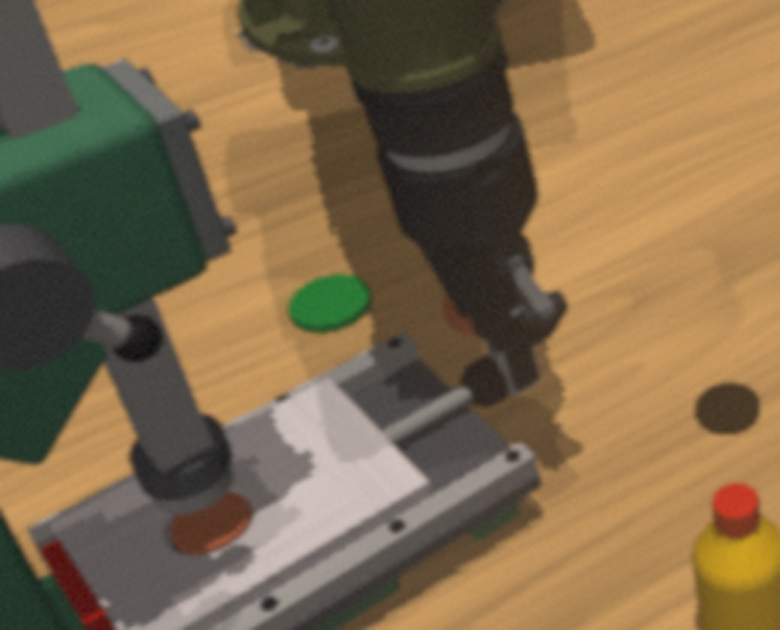

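View pics/w13.png

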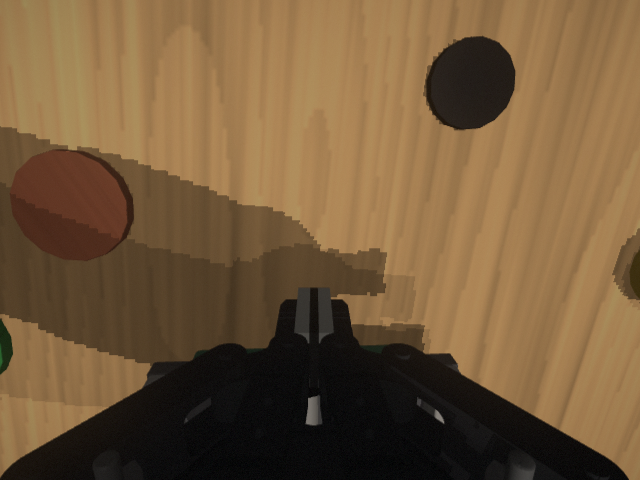

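The force rose from 6 to 28 N with about 101 mm travelled, which suggests the stop. To confirm, I'll give one more small push and compare the blank with the ram axis.

send_rows:
  deltas:
    - [0,[-0.006,0,0],0]

```text
clock: 13.08
tcp_pos: [0.564, -0.1599, 0.2084]
ee_rot: [-2.111, -2.322, -0.112]
ft_force: [-1.4, 20.3, 8.7]
grip_width: 0.0
```

```bash
python3 - <<'E'
from h import *
slide('14')
c=cam("scene")
for a in (.1,.11,.12): print(a,(pix(c,[*(N+a*D),.085])-[40,170])*3, (pix(c,[*(N+a*D),.11])-[40,170])*3)
E
```

```text
13.075 f [-1.4 20.3  8.7] tips [ 0.5721 -0.1506  0.0354] along past knob start 0.0907 lat 0.0024 yaw 95.51 z [ 0.047  0.054 -0.997]
blank [ 70.3 374.2] [ 0.6053 -0.3787] 0.0684 moved 0.151 0.0145
blank [109.5 344.7] [ 0.5884 -0.3307] 0.034 moved 0.1016 0.002
0.1 [196.1587463  483.49922537] [181.33969012 448.58698381]
0.11 [176.64157919 494.12079054] [161.27181507 459.17127337]
0.12 [156.82269779 504.90655361] [140.88675117 469.92285612]
```

View pics/s14.png

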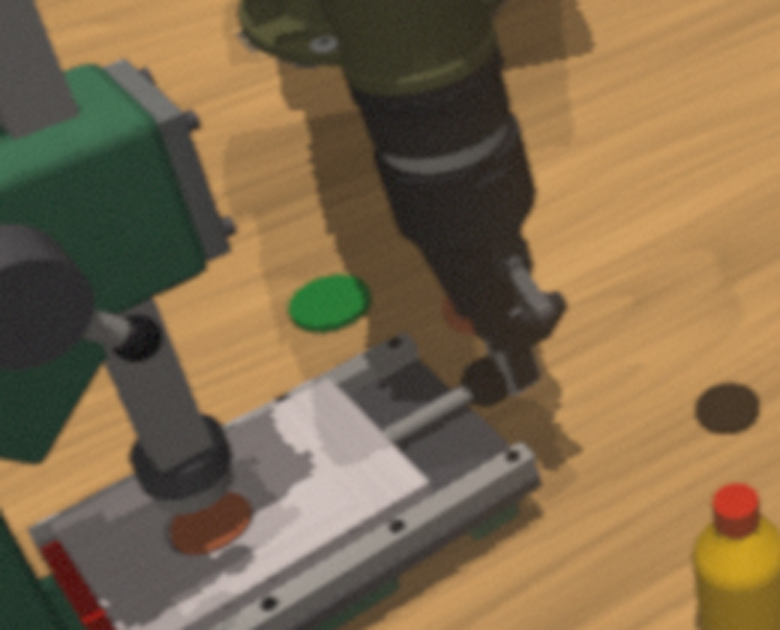

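The slide did not move under the extra push. The ram's punch centre (crop about 193,485) matches the prediction for 100 mm of travel (196,483), so it is home. Backing off now.

send_rows:
  deltas:
    - [0,[0.01,0,0],0]
    - [0,[0.02,0,0],0]
    - [0,[0.02,0,0],0]
    - [0,[0.01,0,-0.02],0]
    - [0,[0,0,-0.04],0]
    - [0,[0,0,-0.04],0]
    - [0,[0,0,-0.02],0]
    - [0,[0,0,0],0]

```text
clock: 14.18
tcp_pos: [0.5511, -0.099, 0.3341]
ee_rot: [2.11, 2.325, 0.106]
ft_force: [0.1, 0.5, -0.6]
grip_width: -0.0001
```

```bash
python3 - <<'E'
from h import *
slide('15')
c=cam("top"); save("top15",c["img"])
c=cam("wrist"); save("w15",c["img"])
E
```

```text
14.175 f [ 0.1  0.5 -0.6] tips [ 0.5589 -0.0904  0.1611] along past knob start 0.0297 lat -0.0052 yaw 95.63 z [ 0.045  0.05  -0.998]
blank [ 70.3 374.1] [ 0.6055 -0.3782] 0.0691 moved 0.1505 0.0147
blank [109.5 344.7] [ 0.5884 -0.3306] 0.0339 moved 0.1016 0.002
```

View pics/s15.png

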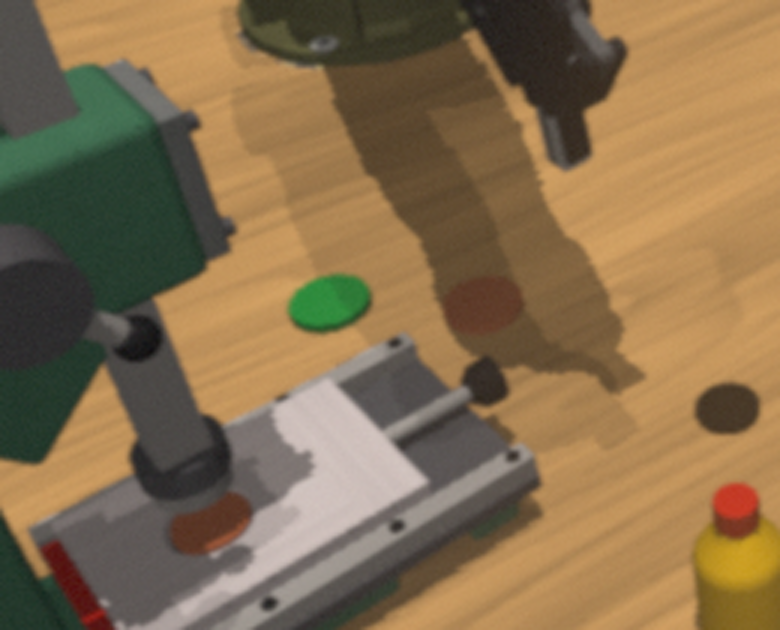

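View pics/top15.png

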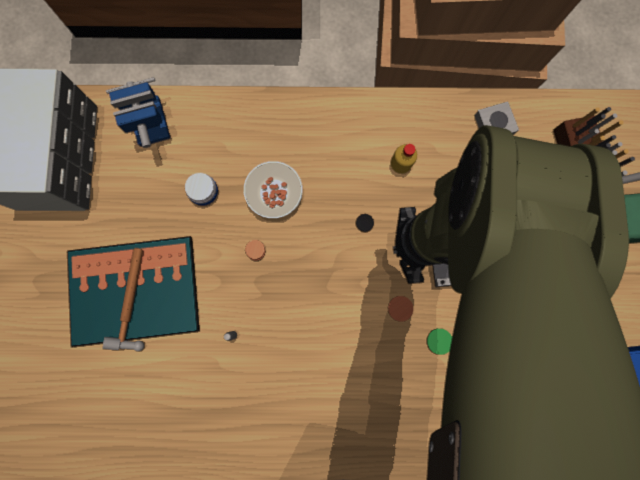

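```bash
python3 -c "
from bench import arm
print(arm.hand_in(), arm.state()['clock'])"
```

```text
the job is handed in; nothing more can be done
the job is handed in; nothing more can be done
```

The blank is flat in the nest and the slide is home under the ram. The job was handed in at about 14 s; `arm.hand_in()` reports no verdict.

**Blank into the nest:** I cradled the copper blank on the slide between two part-open fingertips, without gripping it. I nudged it about 80 mm, correcting sideways on the way by the wrist view, until it tipped in. In the check before the slide moved, it lay flush, with an even rim gap in both the wrist and scene views.

**Slide home:** I pushed the knob end with shut fingers until the slide stopped, about 101 mm on. The force rose from about 6 N to 28 N there. A further push moved nothing, and the punch centre lines up with where the nest now is, to within about 1 mm.

**Last checks:** After backing off, the force was about 0 and the blank had not shifted. The other things look unmoved in the final top view.

**Not confirmed or off:**
- The final blank position is less certain, because the ram collar partly hides it in the scene view. It read 2 mm off sideways there, against under 0.5 mm at the earlier checks; I put this down to the hidden edge.
- The tool drifted about 4° in tilt during the pushes, and one fingertip brushed the slide's face with up to 9 N. I saw no effect on the blank.

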